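# Heft the hardware tins and hold up the fullest

## Robot

A 6-joint arm with a two-finger parallel gripper is mounted at the origin on the work surface. World frame = base frame: x ahead of the robot, y to its left, z up, the work surface at z = 0. Lengths are in mm, angles in rad, forces in N, time in s.
With the tool pointing down it reaches from about 350 to 875 mm from the base axis. Payload 4.2 kg.
Tool frame: the origin (TCP) lies between the finger pads; the fingertips stand 25 mm ahead of it and the grasp point (between the pads) lies 6 mm ahead of it; z points along the fingers, y is the line along which they close (so a half turn about z gives the same grasp; the last joint's range is limited). The gripper opens to 85 mm and grips with 20 to 120 N. Pads are 22 mm wide; open, the fingers measure 114 mm over their backs; the gripper's body (76 mm by 85 mm) begins 54 mm behind the grasp point. The pads swing forward as they close: fully open they stand 13 mm farther back than shut.
Start: joints at [1.496, 0.385, 0.008, 0, -1.194, -0.259], TCP at [204.74, 590.492, 235.912] pointing down, gripper open.
Joint ranges: [-3.14, 3.14], [-1.21, 2.06], [-1.07, 1.41], [-3.16, 2.05], [-2.99, -0.16], [-3.1, 3.1]. Speed limits (rad/s): [2.79, 2.79, 3.14, 3.14, 3.14, 3.14].

## Interface

Orientations are given as a unit quaternion [x, y, z, w].
In Python, from bench import arm gives the robot as it stands.
- The arm moves only by the shell command python3 -m pendant 'ROWS'. ROWS is JSON, a list of rows, each a list of 7 numbers: the shift along the tool's x, y, z in m, then the turn, a rotation vector about the tool's x, y, z in degrees, then the finger opening in m, from 0 to 0.0854. In form: [[x, y, z, wx, wy, wz, fingers], ...]. A call has 1 to 12 rows; each row shifts and turns the commanded pose from where the row before left it, along the tool's axes as they then stand; what a row does not reach is not made up. A row lasts 1/10 s, in which the tool goes at most 50 mm and 8.59 degrees, less where a joint would pass 70% of its speed; a pose out of reach is approached as far as the arm can. A call is refused whole if a number of a shift passes 0.05 or a number of a turn 8.59, either way. A call with a gripper value outside its range is refused whole. The fingers move at their own pace and stop on an object; the grip force is fixed at half the most. Time passes only in rows, so rows that do not move let the fingers close. It gives the time, the measured TCP pose, the force, the opening and the grip force at its end, in the units of the state.
- arm.read_state(): the state, without advancing time (a new reading comes with each control period).
- arm.get_image(name): name is "scene" or "top" or "wrist"; returns a dict with "image" (420x560x3 uint8, red, green, blue), "fx", "fy", "cx", "cy" (pixels), "xyz" and "rotation" of the camera in the world. Camera axes: x right, y down, z forward; pixel columns grow to the right and rows downward; lengths in mm; the calibration is good to about 2 mm. The wrist camera is an equidistant fisheye: a pixel r from the principal point sees the ray r / f radians off the axis. A picture is of the moment at which its call begins. There is no depth.
- arm.job_done(): hands the job in; it is judged then, once.
The state is a dict: "clock": time; "joints": joint angles; "joint_vel": joint speeds; "joint_efforts": joint torques, N m; "position": TCP position; "ee_rot": TCP orientation; "contact_force": force on the tool from outside, world axes, zero at the start; "wrist_torque": the same for the moment, N m; "gripper_width": finger opening in mm; "grasp_force": force on a finger pad.
Only numpy, scipy, OpenCV 4.12 (cv2) and the standard library are available. Lean on these libraries where they do the work, as an engineer would, in place of code of your own. Each camera call takes 0.05 s, during which the arm holds its last target. There are 200 camera calls.

## Task

One of the three identical green tins in the wooden tray is much fuller than the other two: find it by feel. Working from left to right as the robot sees them, lift each tin clear of the tray, feel its weight, and stand it upright in the tray again (set down, not dropped) before lifting the next; the last one need not go back if it is the heaviest. Finish while holding the heaviest tin upright in the gripper, still, its bottom at least 15 cm above the bench, with the other two standing in the tray, and leave the paint can, the jar and the wrench alone.

Things in the scene. Friction and masses are not known exactly. Their poses are not given: they have to be found in the camera images.
- tray: low dark wooden tray fixed to the bench, 140 x 460 mm outside, walls 8 mm thick, rim 22 mm above the bench, inner floor 8 mm above the bench. Origin at the centre of its underside; its y axis runs along its length towards the left end as the robot sees it, its x axis across it away from the robot
- tin_left: left one (robot's left, largest y) of three identical closed round tins in the tray: green, yellow band near the foot, steel lid fixed shut; 62 mm across (lid 64 mm, the top 10 mm), 90 mm tall. Origin at the centre of its underside, z up. Masses cannot be seen: any one of the three may be the heavy one (0.55 to 0.7 kg), the other two are 0.2 to 0.4 kg; snug contents with 2 mm of play
- tin_middle: middle one of three identical closed round tins in the tray: green, yellow band near the foot, steel lid fixed shut; 62 mm across (lid 64 mm, the top 10 mm), 90 mm tall. Origin at the centre of its underside, z up. Masses cannot be seen: any one of the three may be the heavy one (0.55 to 0.7 kg), the other two are 0.2 to 0.4 kg; snug contents with 2 mm of play
- tin_right: right one (smallest y) of three identical closed round tins in the tray: green, yellow band near the foot, steel lid fixed shut; 62 mm across (lid 64 mm, the top 10 mm), 90 mm tall. Origin at the centre of its underside, z up. Masses cannot be seen: any one of the three may be the heavy one (0.55 to 0.7 kg), the other two are 0.2 to 0.4 kg; snug contents with 2 mm of play
- paint_can: bystander: white and red paint can, 80 mm across, 85 mm tall, origin at the centre of its underside; stands beyond the tray
- jar: bystander: brown glass jar with a black cap, 72 mm across, 110 mm tall, origin at the centre of its underside; stands to the robot's right of the tray
- wrench: bystander: steel wrench lying flat on the bench to the robot's left of the tray, about 170 mm long along its x axis, origin at the middle of its underside
Things that resemble listed ones, but are neither listed nor needed, are in the scene too. What is shaped like the tin_left but purple or turquoise is not meant.

How it is judged:
By the outcome, as a careful person would: the job done as asked, in the order asked, and still so for the second after the job is handed in, while the arm keeps its last pose, push and grip.
It also fails if it takes over 72 s, if anything falls off the work surface, if the arm or the gripper's body presses on something with over 40 N, if the wrist force passes 120 N, or if a joint passes its speed limit or range.

## Working session

There is one attempt and no reset: what is moved stays moved. The work goes in short steps, Python scripts to look and compute and a shell command to move; the robot and the scene stay as the last step left them, time stands still between calls to the robot, and variables do not carry over. Pictures are saved under pics/ and viewed, at most 10 in all, crops included, and the job is handed in when it is done.

```bash
mkdir -p pics; ls
python3 - <<'E'
from bench import arm
import cv2,numpy as np
for n in("scene","top"):
    d=arm.get_image(n);cv2.imwrite(f"pics/{n}0.png",d["image"][:,:,::-1])
    np.savez(f"{n}0.npz",**d)
    print(n,d["fx"],d["cx"],d["cy"],d["xyz"],np.round(d["rotation"],3).tolist())
s=arm.read_state();print(s)
E
```

```text
pics
scene 521.2610023389984 282.27518796632404 206.04347143164284 [1615.0490386   -57.91998867 1144.40905927] [0.682, 0.629, -0.258, -0.27]
top 459.92459175829066 277.9958370810349 208.7491657258716 [ 2.19978966e+02 -1.45695949e+00  1.61385120e+03] [0.725, -0.681, 0.073, -0.077]
{'clock': 0.1, 'joints': array([ 1.49559871e+00,  3.85480816e-01,  6.77622349e-03, -4.24341782e-04,
       -1.19400492e+00, -2.58582908e-01]), 'joint_vel': array([ 0.00069325, -0.00284151,  0.00458989,  0.00243529, -0.00050424,
        0.00075847]), 'joint_efforts': array([-5.12756924e-04, -3.93325317e+01,  1.88929081e+01,  4.19799194e+00,
       -2.60067100e-03,  6.09987879e-06]), 'position': array([204.58952492, 590.02961267, 234.93722351]), 'ee_rot': array([ 9.86092640e-01, -1.66193713e-01, -1.08794254e-04,  9.70631412e-04]), 'contact_force': array([-0.51839424,  0.10128614,  0.42184114]), 'wrist_torque': array([0.04938252, 0.02024194, 0.02408496]), 'grasp_force': 0.0, 'gripper_width': 85.1652894167093}
```

View pics/scene0.png

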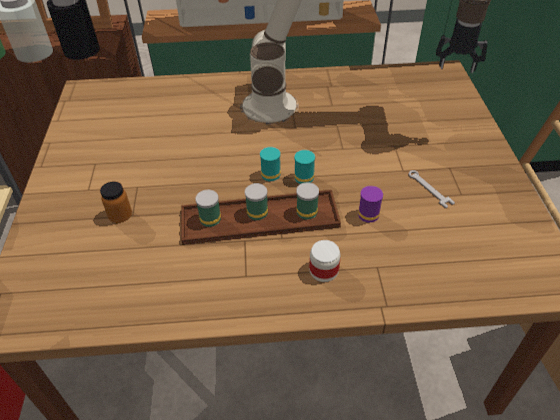

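View pics/top0.png

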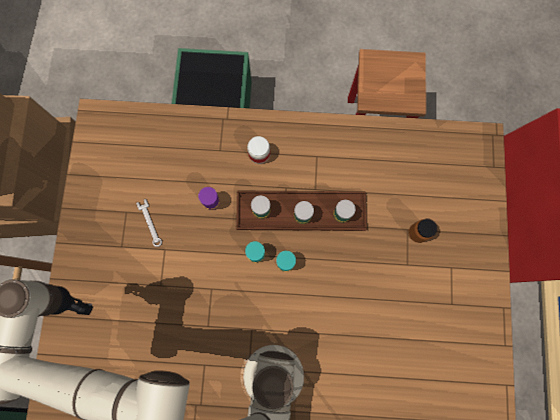

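The scene view shows the dark tray with three green tins, lids at (207,199), (256,193) and (307,192). In the top view they are at (260,205), (304,211) and (345,209). Lookalikes in the top view are purple at (208,197) and turquoise at (255,251) and (286,260). Only the three with steel lids inside the tray are green with a yellow band, so those fit the description. Robot's left is image left in the top view.

```bash
cat > h.py <<'E'
import numpy as np,cv2
from scipy.spatial.transform import Rotation as R
def cast(d,u,v,z):
    r=R.from_quat(d["rotation"]).apply([(u-d["cx"])/d["fx"],(v-d["cy"])/d["fy"],1.0])
    p=np.array(d["xyz"]); return p+r*(z-p[2])/r[2]
def blobs(m,amin=40):
    n,l,s,c=cv2.connectedComponentsWithStats(m.astype(np.uint8))
    out=[]
    for i in range(1,n):
        if s[i,4]>=amin:
            k=max(cv2.findContours((l==i).astype(np.uint8),cv2.RETR_EXTERNAL,cv2.CHAIN_APPROX_NONE)[0],key=len)
            out.append((cv2.fitEllipse(k),s[i]))
    return out
E
python3 - <<'E'
from h import *
for n,roi in(("top",(190,235,235,370)),("scene",(180,245,180,345))):
    d=dict(np.load(n+"0.npz"));im=d["image"];a,b,c,e=roi
    hsv=cv2.cvtColor(im,cv2.COLOR_RGB2HSV);m=np.zeros(im.shape[:2],bool)
    m[a:b,c:e]=((hsv[...,1]<60)&(hsv[...,2]>110))[a:b,c:e]
    for (el,s) in blobs(m):
        print(n,np.round(el[0],1),np.round(el[1],1),s[4],cast(d,*el[0],90).round(1))
    # tray: dark
    m=np.zeros(im.shape[:2],bool);a,b,c,e=a-5,b+5,c-5,e+5
    m[a:b,c:e]=(hsv[...,2]<112)[a:b,c:e]
    m=cv2.morphologyEx(m.astype(np.uint8),cv2.MORPH_CLOSE,np.ones((25,25)))
    k=max(cv2.findContours(m,cv2.RETR_EXTERNAL,cv2.CHAIN_APPROX_NONE)[0],key=cv2.contourArea)
    print([cast(d,*p,22)[:2].round(0).tolist() for p in cv2.boxPoints(cv2.minAreaRect(k))])
    cv2.imwrite(f"pics/{n}c.png",cv2.resize(im[a-10:b+25,c-40:e+20,::-1],None,fx=3.5,fy=3.5,interpolation=2))
d=dict(np.load("scene0.npz"))
for n,u,v,z in(("paint",325,248,85),("jar",113,190,110),("purple",371,194,90),("turqA",270,154,90),("turqB",305,157,90)):print(n,cast(d,u,v,z).round())
E
```

```text
top [260.  204.3] [17.9 18.7] 289 [560.7  80.9  90. ]
top [303.6 210. ] [18.2 19. ] 299 [550.1 -67.8  90. ]
top [345.2 208.6] [17.7 19. ] 290 [ 563.6 -208.5   90. ]
[[640.0, 197.0], [672.0, -318.0], [508.0, -321.0], [477.0, 183.0]]
scene [255.7 191. ] [15.8 21.8] 296 [538.2 -65.7  90. ]
scene [307.4 190.2] [16.1 21.7] 301 [547.8  83.2  90. ]
scene [206.5 197.6] [15.5 22.2] 298 [ 552.6 -206.7   90. ]
scene [324.5 242.3] [ 4.3 22. ] 82 [745.9 106.8  90. ]
[[413.0, -325.0], [372.0, 222.0], [648.0, 199.0], [677.0, -286.0]]
paint [761. 106.  85.]
jar [ 519. -471.  110.]
purple [579. 263.  90.]
turqA [378. -15.  90.]
turqB [402.  92.  90.]
```

View pics/scenec.png

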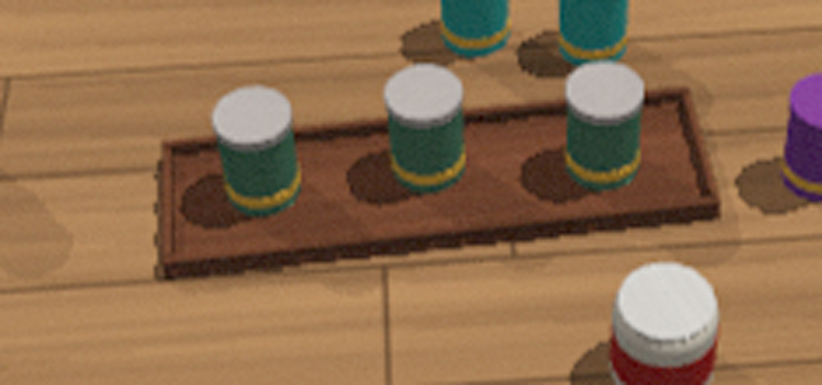

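The enlarged crop confirms three green tins with a yellow foot band and steel lids inside the tray. Lid centres in the scene image are at (206,198), (256,191) and (307,190). Casting to z=98, the two views agree: L≈(557.5,81), M≈(547.5,-67), R≈(561,-206). Turning the tool square and moving towards the left tin.

```bash
python3 -m pendant '[[0,0,0,0,0,-6.4,0.085],[0,0,0,0,0,-6.4,0.085],[0,0,0,0,0,-6.3,0.085],[0.02,0.028,0,0,0,0,0.085],[0.025,0.036,0,0,0,0,0.085],[0.025,0.036,0,0,0,0,0.085],[0.025,0.036,0,0,0,0,0.085],[0.025,0.036,0,0,0,0,0.085],[0.025,0.036,0,0,0,0,0.085],[0.025,0.036,0,0,0,0,0.085],[0.025,0.036,0,0,0,0,0.085],[0.025,0.036,0,0,0,0,0.085]]'
```

```text
clock: 1.3
position: [425.1, 272.6, 235.7]
ee_rot: [1.0, -0.0, -0.0, 0.0]
contact_force: [0.1, 0.3, -0.1]
gripper_width: 85.2
grasp_force: 0.0
```

```bash
python3 -m pendant '[[0.025,0.036,0,0,0,0,0.085],[0.025,0.036,0,0,0,0,0.085],[0.025,0.036,0,0,0,0,0.085],[0.025,0.036,0.0,0,0,0,0.085],[0.018,0.026,0,0,0,0,0.085],[0.01,0.015,0.01,0,0,0,0.085],[0.005,0.007,0.02,0,0,0,0.085],[0,0,0.02,0,0,0,0.085],[0,0,0.01,0,0,0,0.085],[0,0,0,0,0,0,0.085],[0,0,0,0,0,0,0.085]]'
python3 - <<'E'
from bench import arm
import cv2,numpy as np
d=arm.get_image("wrist");cv2.imwrite("pics/w1.png",d["image"][:,:,::-1]);np.savez("w1.npz",**d)
print(d["fx"],d["cx"],d["cy"],d["xyz"],d["rotation"])
E
```

```text
clock: 2.4
position: [557.9, 82.7, 176.4]
ee_rot: [1.0, 0.0, 0.0, 0.0]
contact_force: [-0.2, 0.3, 0.3]
gripper_width: 84.8
grasp_force: 0.0
325.19226210127806 281.64775234672845 209.14844769696762 [638.26833973  83.45903453 314.54453206] [ 0.69837469 -0.69765761 -0.112545    0.11349133]
```

View pics/w1.png

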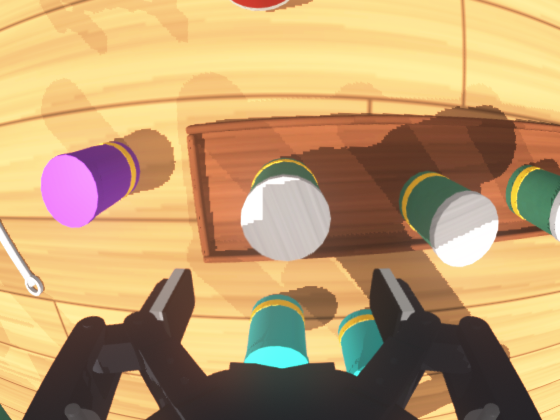

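The wrist view shows the left tin's lid at (286,218) between the open fingers, the middle one's at (463,228), and purple off at (70,190). I'll refine the positions from here.

```bash
cat >> h.py <<'E'
def fish(d,u,v,z):
    a,b=u-d["cx"],v-d["cy"];r=np.hypot(a,b);t=r/d["fx"]
    q=R.from_quat(d["rotation"]).apply([a/r*np.sin(t),b/r*np.sin(t),np.cos(t)])
    p=np.array(d["xyz"]); return p+q*(z-p[2])/q[2]
def lids(d,box=(150,270,180,560)):
    im=d["image"];hsv=cv2.cvtColor(im,cv2.COLOR_RGB2HSV);a,b,c,e=box
    m=np.zeros(im.shape[:2],bool);m[a:b,c:e]=((hsv[...,1]<45)&(hsv[...,2]>110))[a:b,c:e]
    m=cv2.morphologyEx(m.astype(np.uint8),cv2.MORPH_OPEN,np.ones((5,5)))
    for el,s in blobs(m,800):
        k=cv2.ellipse2Poly(tuple(int(round(x)) for x in el[0]),tuple(int(round(x/2)) for x in el[1]),int(el[2]),0,360,10)
        P=np.array([fish(d,*p,98)[:2] for p in k]);(c,r)=cv2.minEnclosingCircle(P.astype(np.float32))
        print(np.round(el[0],1),np.round(el[1],1),"lid xy",np.round(c,1),"r",round(r,1))
E
python3 -c "
from h import *
lids(dict(np.load('w1.npz')))"
```

```text
[285.3 217. ] [85.7 88.2] lid xy [558.8  80.7] r 32.6
[463.1 228.1] [64.8 77.1] lid xy [548.8 -65. ] r 35.1
```

```bash
python3 -m pendant '[[0.001,0.001,0.02,0,0,0,0.085],[0,0,0.03,0,0,0,0.085],[0,0,0.03,0,0,0,0.085],[0,0,0.02,0,0,0,0.085],[0,0,0.01,0,0,0,0.085],[0,0,0.003,0,0,0,0.085],[0,0,0,0,0,0,0.085],[0,0,0,0,0,0,0.085]]'; python3 -m pendant '[[0,0,0,0,0,0,0.075],[0,0,0,0,0,0,0.07],[0,0,0,0,0,0,0.066],[0,0,0,0,0,0,0.063],[0,0,0,0,0,0,0.06],[0,0,0,0,0,0,0.055],[0,0,0,0,0,0,0.05],[0,0,0,0,0,0,0.05],[0,0,0,0,0,0,0.05]]'
```

```text
clock: 3.25
position: [559.5, 81.8, 64.3]
ee_rot: [1.0, 0.0, 0.001, -0.0]
contact_force: [0.8, 0.6, 0.4]
gripper_width: 85.0
grasp_force: 0.0
clock: 4.15
position: [558.8, 80.9, 64.0]
ee_rot: [1.0, -0.0, 0.0, 0.0]
contact_force: [-1.1, -2.0, 5.3]
gripper_width: 61.4
grasp_force: 64.2
```

```bash
python3 -m pendant '[[0,0,-0.004,0,0,0,0.05],[0,0,-0.01,0,0,0,0.05],[0,0,-0.016,0,0,0,0.05],[0,0,-0.016,0,0,0,0.05],[0,0,-0.01,0,0,0,0.05],[0,0,-0.004,0,0,0,0.05],[0,0,0,0,0,0,0.05],[0,0,0,0,0,0,0.05],[0,0,0,0,0,0,0.05],[0,0,0,0,0,0,0.05],[0,0,0,0,0,0,0.05],[0,0,0,0,0,0,0.05]]';python3 -m pendant '[[0,0,0,0,0,0,0.05],[0,0,0,0,0,0,0.05],[0,0,0,0,0,0,0.05]]'
```

```text
clock: 5.35
position: [558.4, 81.3, 122.7]
ee_rot: [1.0, -0.0, -0.0, 0.0]
contact_force: [-0.5, -0.2, -3.2]
gripper_width: 61.6
grasp_force: 65.8
clock: 5.65
position: [558.6, 81.3, 123.0]
ee_rot: [1.0, -0.0, 0.0, -0.0]
contact_force: [0.9, 0.8, -3.6]
gripper_width: 61.7
grasp_force: 65.8
```

About 3.4 N, or 0.35 kg, so this one is light. Setting it down gently.

```bash
python3 -m pendant '[[0,0,0.005,0,0,0,0.05],[0,0,0.014,0,0,0,0.05],[0,0,0.016,0,0,0,0.05],[0,0,0.012,0,0,0,0.05],[0,0,0.006,0,0,0,0.05],[0,0,0.003,0,0,0,0.05],[0,0,0.001,0,0,0,0.05],[0,0,0.001,0,0,0,0.05],[0,0,0.001,0,0,0,0.05],[0,0,0,0,0,0,0.05],[0,0,0,0,0,0,0.05]]'
```

```text
clock: 6.75
position: [558.7, 81.4, 64.2]
ee_rot: [1.0, -0.0, 0.0, -0.0]
contact_force: [0.9, 1.2, -3.8]
gripper_width: 61.2
grasp_force: 65.8
```

```bash
python3 -m pendant '[[0,0,0.0005,0,0,0,0.05],[0,0,0.0005,0,0,0,0.05],[0,0,0,0,0,0,0.05],[0,0,0,0,0,0,0.05]]'
```

```text
clock: 7.15
position: [558.9, 81.4, 64.0]
ee_rot: [1.0, -0.0, 0.001, -0.0]
contact_force: [-2.6, -0.7, 5.8]
gripper_width: 61.0
grasp_force: 66.5
```

Touched down. Releasing, rising, and moving over the middle tin.

```bash
python3 -m pendant '[[0,0,0,0,0,0,0.063],[0,0,0,0,0,0,0.066],[0,0,0,0,0,0,0.075],[0,0,0,0,0,0,0.085],[0,0,0,0,0,0,0.085],[0,0,0,0,0,0,0.085],[0,0,-0.01,0,0,0,0.085],[0,0,-0.025,0,0,0,0.085],[0,0,-0.03,0,0,0,0.085],[0,0,-0.03,0,0,0,0.085],[0,0,-0.015,0,0,0,0.085],[0,0,0,0,0,0,0.085]]';python3 -m pendant '[[0,0.02,0,0,0,0,0.085],[-0.003,0.03,0,0,0,0,0.085],[-0.004,0.035,0,0,0,0,0.085],[-0.004,0.03,0,0,0,0,0.085],[0,0.02,0,0,0,0,0.085],[0,0.01,0,0,0,0,0.085],[0,0.002,0,0,0,0,0.085],[0,0,0,0,0,0,0.085],[0,0,0,0,0,0,0.085],[0,0,0,0,0,0,0.085]]'
python3 - <<'E'
from bench import arm
from h import *
d=arm.get_image("wrist");cv2.imwrite("pics/w2.png",d["image"][:,:,::-1])
lids(d,(130,280,20,560));print(arm.read_state()["position"])
E
```

```text
clock: 8.35
position: [560.2, 81.9, 176.5]
ee_rot: [1.0, 0.0, 0.003, -0.001]
contact_force: [-1.1, 0.5, 0.6]
gripper_width: 85.2
grasp_force: 0.0
clock: 9.35
position: [547.6, -64.8, 172.8]
ee_rot: [1.0, 0.0, -0.0, -0.0]
contact_force: [0.5, 0.3, -0.0]
gripper_width: 84.7
grasp_force: 0.0
[462.3 201.5] [68.9 81. ] lid xy [ 562.8 -204.5] r 34.3
[ 99.3 204.4] [72.  80.6] lid xy [559.7  78.7] r 36.6
[286.2 218.4] [86.4 89. ] lid xy [549.1 -67.4] r 32.2
[547.57099216 -64.87163398 172.89364128]
```

View pics/w2.png

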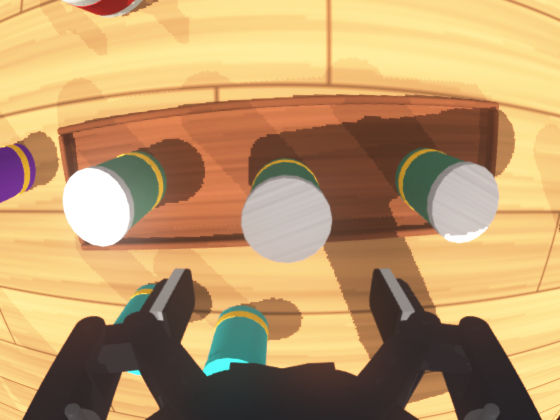

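The left tin stands upright at (99,204) and the middle lid is centred at (286,218), at xy≈(548.7,-67.2). Descending on it.

```bash
python3 -m pendant '[[0.001,0.002,0.02,0,0,0,0.085],[0,0,0.03,0,0,0,0.085],[0,0,0.03,0,0,0,0.085],[0,0,0.02,0,0,0,0.085],[0,0,0.008,0,0,0,0.085],[0,0,0.001,0,0,0,0.085],[0,0,0,0,0,0,0.085],[0,0,0,0,0,0,0.085]]'; python3 -m pendant '[[0,0,0,0,0,0,0.075],[0,0,0,0,0,0,0.07],[0,0,0,0,0,0,0.066],[0,0,0,0,0,0,0.063],[0,0,0,0,0,0,0.06],[0,0,0,0,0,0,0.055],[0,0,0,0,0,0,0.05],[0,0,0,0,0,0,0.05],[0,0,0,0,0,0,0.05]]'
python3 -m pendant '[[0,0,-0.004,0,0,0,0.05],[0,0,-0.01,0,0,0,0.05],[0,0,-0.016,0,0,0,0.05],[0,0,-0.016,0,0,0,0.05],[0,0,-0.01,0,0,0,0.05],[0,0,-0.004,0,0,0,0.05],[0,0,0,0,0,0,0.05],[0,0,0,0,0,0,0.05],[0,0,0,0,0,0,0.05],[0,0,0,0,0,0,0.05],[0,0,0,0,0,0,0.05],[0,0,0,0,0,0,0.05]]';python3 -m pendant '[[0,0,0,0,0,0,0.05],[0,0,0,0,0,0,0.05],[0,0,0,0,0,0,0.05]]'
```

```text
clock: 10.2
position: [549.4, -67.5, 65.2]
ee_rot: [1.0, -0.0, 0.001, -0.0]
contact_force: [0.0, -0.9, -0.3]
gripper_width: 84.9
grasp_force: 0.0
clock: 11.1
position: [548.6, -67.8, 64.5]
ee_rot: [1.0, -0.0, 0.0, 0.0]
contact_force: [-1.7, -1.3, 6.2]
gripper_width: 60.1
grasp_force: 63.8
clock: 12.3
position: [548.4, -67.7, 123.7]
ee_rot: [1.0, -0.0, -0.0, 0.0]
contact_force: [0.2, -1.1, -2.8]
gripper_width: 60.1
grasp_force: 65.3
clock: 12.6
position: [548.5, -67.7, 123.9]
ee_rot: [1.0, -0.0, 0.0, 0.0]
contact_force: [-1.1, 0.0, -2.5]
gripper_width: 60.4
grasp_force: 65.3
```

About 2.6 N, also light. Setting it down.

```bash
python3 -m pendant '[[0,0,0.005,0,0,0,0.05],[0,0,0.014,0,0,0,0.05],[0,0,0.016,0,0,0,0.05],[0,0,0.012,0,0,0,0.05],[0,0,0.006,0,0,0,0.05],[0,0,0.003,0,0,0,0.05],[0,0,0.001,0,0,0,0.05],[0,0,0.001,0,0,0,0.05],[0,0,0.001,0,0,0,0.05],[0,0,0.0005,0,0,0,0.05],[0,0,0,0,0,0,0.05],[0,0,0,0,0,0,0.05]]';python3 -m pendant '[[0,0,0.0005,0,0,0,0.05],[0,0,0,0,0,0,0.05],[0,0,0,0,0,0,0.05]]'
```

```text
clock: 13.8
position: [548.5, -67.6, 64.6]
ee_rot: [1.0, -0.0, 0.0, -0.0]
contact_force: [-0.1, -0.4, -3.2]
gripper_width: 60.5
grasp_force: 65.3
clock: 14.1
position: [548.6, -67.7, 64.5]
ee_rot: [1.0, -0.0, 0.0, 0.0]
contact_force: [-1.7, -0.4, 2.8]
gripper_width: 60.5
grasp_force: 65.9
```

Touched down. Releasing, rising, and moving over the right tin (dx≈+13, dy≈-138).

```bash
python3 -m pendant '[[0,0,0.0003,0,0,0,0.061],[0,0,0,0,0,0,0.066],[0,0,0,0,0,0,0.075],[0,0,0,0,0,0,0.085],[0,0,0,0,0,0,0.085],[0,0,0,0,0,0,0.085],[0,0,-0.01,0,0,0,0.085],[0,0,-0.025,0,0,0,0.085],[0,0,-0.03,0,0,0,0.085],[0,0,-0.03,0,0,0,0.085],[0,0,-0.015,0,0,0,0.085],[0,0,0,0,0,0,0.085]]';python3 -m pendant '[[0,0.02,0,0,0,0,0.085],[0.004,0.03,0,0,0,0,0.085],[0.004,0.03,0,0,0,0,0.085],[0.005,0.028,0,0,0,0,0.085],[0,0.018,0,0,0,0,0.085],[0,0.01,0,0,0,0,0.085],[0,0.002,0,0,0,0,0.085],[0,0,0,0,0,0,0.085],[0,0,0,0,0,0,0.085],[0,0,0,0,0,0,0.085]]'
python3 - <<'E'
from bench import arm
from h import *
d=arm.get_image("wrist");cv2.imwrite("pics/w3.png",d["image"][:,:,::-1])
lids(d,(130,280,20,560));print(arm.read_state()["position"])
E
```

```text
clock: 15.3
position: [550.1, -67.6, 177.1]
ee_rot: [1.0, -0.0, 0.004, -0.0]
contact_force: [-0.2, -1.5, 0.1]
gripper_width: 85.0
grasp_force: 0.0
clock: 16.3
position: [561.4, -204.8, 173.7]
ee_rot: [1.0, 0.0, 0.0, -0.0]
contact_force: [0.1, -0.8, 0.7]
gripper_width: 85.0
grasp_force: 0.0
[285.8 218.2] [86.3 88.6] lid xy [ 562.6 -207.4] r 32.3
[113.9 231.6] [71.9 78.9] lid xy [550.2 -70.4] r 37.6
[ 561.46110421 -204.90794965  173.73689807]
```

View pics/w3.png

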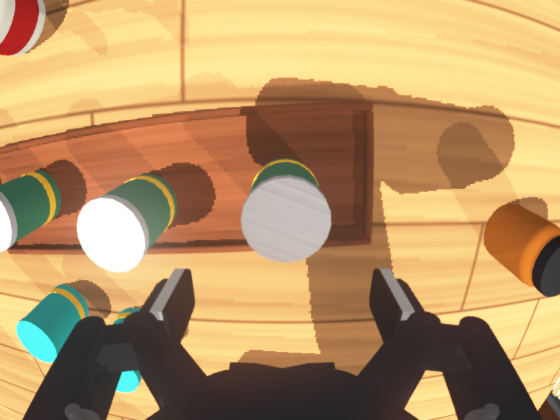

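The left tin, at the edge around (20,210), and the middle tin at (114,232) both stand upright. The right lid is centred at (286,218), at xy≈(562.5,-207.2).

```bash
python3 -m pendant '[[0.001,0.002,0.02,0,0,0,0.085],[0,0,0.03,0,0,0,0.085],[0,0,0.03,0,0,0,0.085],[0,0,0.02,0,0,0,0.085],[0,0,0.009,0,0,0,0.085],[0,0,0.001,0,0,0,0.085],[0,0,0,0,0,0,0.085],[0,0,0,0,0,0,0.085]]'; python3 -m pendant '[[0,0,0,0,0,0,0.075],[0,0,0,0,0,0,0.07],[0,0,0,0,0,0,0.066],[0,0,0,0,0,0,0.063],[0,0,0,0,0,0,0.06],[0,0,0,0,0,0,0.055],[0,0,0,0,0,0,0.05],[0,0,0,0,0,0,0.05],[0,0,0,0,0,0,0.05]]'
python3 -m pendant '[[0,0,-0.004,0,0,0,0.05],[0,0,-0.01,0,0,0,0.05],[0,0,-0.016,0,0,0,0.05],[0,0,-0.016,0,0,0,0.05],[0,0,-0.01,0,0,0,0.05],[0,0,-0.004,0,0,0,0.05],[0,0,0,0,0,0,0.05],[0,0,0,0,0,0,0.05],[0,0,0,0,0,0,0.05],[0,0,0,0,0,0,0.05],[0,0,0,0,0,0,0.05],[0,0,0,0,0,0,0.05]]';python3 -m pendant '[[0,0,0,0,0,0,0.05],[0,0,0,0,0,0,0.05],[0,0,0,0,0,0,0.05]]'
```

```text
clock: 17.15
position: [563.4, -207.7, 65.1]
ee_rot: [1.0, -0.0, 0.001, 0.0]
contact_force: [-0.3, 0.3, 0.5]
gripper_width: 85.1
grasp_force: 0.0
clock: 18.05
position: [562.5, -207.7, 64.2]
ee_rot: [1.0, -0.0, 0.0, 0.0]
contact_force: [-1.6, 0.4, 4.7]
gripper_width: 60.5
grasp_force: 64.2
clock: 19.25
position: [562.3, -207.6, 123.4]
ee_rot: [1.0, -0.0, -0.0, -0.0]
contact_force: [-0.1, 0.5, -6.7]
gripper_width: 59.9
grasp_force: 66.4
clock: 19.55
position: [562.4, -207.7, 123.6]
ee_rot: [1.0, -0.0, 0.0, 0.0]
contact_force: [-0.3, -0.0, -5.9]
gripper_width: 60.1
grasp_force: 66.4
```

About 6.3 N, or 0.64 kg, so this is the heavy one. Raising it another 130 mm and holding.

```bash
python3 -m pendant '[[0,0,-0.005,0,0,0,0.05],[0,0,-0.013,0,0,0,0.05],[0,0,-0.02,0,0,0,0.05],[0,0,-0.02,0,0,0,0.05],[0,0,-0.02,0,0,0,0.05],[0,0,-0.02,0,0,0,0.05],[0,0,-0.017,0,0,0,0.05],[0,0,-0.01,0,0,0,0.05],[0,0,-0.005,0,0,0,0.05],[0,0,0,0,0,0,0.05],[0,0,0,0,0,0,0.05],[0,0,0,0,0,0,0.05]]';python3 -m pendant '[[0,0,0,0,0,0,0.05],[0,0,0,0,0,0,0.05],[0,0,0,0,0,0,0.05],[0,0,0,0,0,0,0.05],[0,0,0,0,0,0,0.05]]'
python3 - <<'E'
from bench import arm
import cv2
d=arm.get_image("scene");cv2.imwrite("pics/s2.png",d["image"][:,:,::-1])
E
```

```text
clock: 20.75
position: [561.9, -207.5, 252.4]
ee_rot: [1.0, -0.0, -0.001, -0.0]
contact_force: [-0.6, -0.0, -7.2]
gripper_width: 60.4
grasp_force: 66.5
clock: 21.25
position: [562.4, -207.7, 253.6]
ee_rot: [1.0, -0.0, -0.0, 0.0]
contact_force: [-0.2, 0.7, -5.3]
gripper_width: 60.4
grasp_force: 66.5
```

View pics/s2.png

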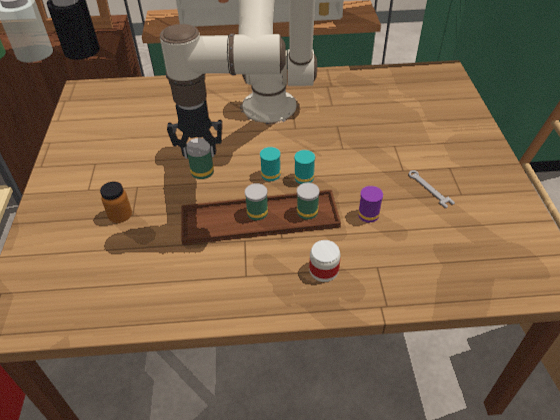

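The right tin is held upright at (201,160). The other two stand in the tray at (256,200) and (308,200), and the bystanders haven't moved.

```bash
python3 -c "
from bench import arm
print(arm.job_done())"
```

```text
the job is handed in; nothing more can be done
None
```

The right tin is the heaviest (about 0.6 kg, against roughly 0.35 kg left and 0.28 kg middle); I handed in with it held upright, its bottom about 19–20 cm above the bench, the other two standing in the tray and the bystanders untouched.

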